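# Pack glue bottles in foam cradles and load the divided transit case

### The job

Get everything ready first: slide both yellow dividers from the stand edgewise down into the two grooves of the blue case, and lay every glue bottle fully home in a foam cradle on the bench, one to a cradle, its nozzle in the channel. Only when all of that is done, set each cradle with its bottle flat into a bay of the case, fully home. Leave a spare cradle out on the bench, clear of the case, and do not shift the glue gun, the tub of glue sticks or the carton pile.

Things in the scene. Friction and masses are not known exactly. Their poses are not given: they have to be found in the camera images.
- bottle0_mid (a point): Glue bottle lying flat (may be absent; there are 2 or 3): white squeeze-bottle body 60 x 40 x 34 mm (its x, y, z) with a teal label and an orange nozzle 34 mm long, up to 19 mm across (25 mm at its root), sticking out of the +x end at mid height; about 0.11 kg. This point is the centre of the rectangular body, 17 mm above its underside. x points to the nozzle, z up.
- bottle1_mid (a point): Glue bottle lying flat (may be absent; there are 2 or 3): white squeeze-bottle body 60 x 40 x 34 mm (its x, y, z) with a teal label and an orange nozzle 34 mm long, up to 19 mm across (25 mm at its root), sticking out of the +x end at mid height; about 0.11 kg. This point is the centre of the rectangular body, 17 mm above its underside. x points to the nozzle, z up.
- bottle2_mid (a point): Glue bottle lying flat (may be absent; there are 2 or 3): white squeeze-bottle body 60 x 40 x 34 mm (its x, y, z) with a teal label and an orange nozzle 34 mm long, up to 19 mm across (25 mm at its root), sticking out of the +x end at mid height; about 0.11 kg. This point is the centre of the rectangular body, 17 mm above its underside. x points to the nozzle, z up.
- cradle0_mid (a point): Loose dark-grey foam cradle, a block 112 x 62 x 46 mm (its x, y, z), 0.08 kg, with a bottle-shaped pocket 14 mm deep in its top (lilac floor). There are always 3. This point is the centre of the block, 23 mm above its underside; z up.
- cradle0_pocket (a point): Centre of the wide part of that cradle's pocket, on the pocket floor, 32 mm above the cradle's underside, 17 mm towards -x from the block's centre. The wide part is 66 x 46 mm, followed towards +x by a channel 26 mm wide, 34 mm long for the nozzle: a bottle fits (3 mm play all round) only with its nozzle to the cradle's +x, and when home its centre point is 17 mm above this point and its body stands 20 mm out of the pocket.
- cradle1_mid (a point): Loose dark-grey foam cradle, a block 112 x 62 x 46 mm (its x, y, z), 0.08 kg, with a bottle-shaped pocket 14 mm deep in its top (lilac floor). There are always 3. This point is the centre of the block, 23 mm above its underside; z up.
- cradle1_pocket (a point): Centre of the wide part of that cradle's pocket, on the pocket floor, 32 mm above the cradle's underside, 17 mm towards -x from the block's centre. The wide part is 66 x 46 mm, followed towards +x by a channel 26 mm wide, 34 mm long for the nozzle: a bottle fits (3 mm play all round) only with its nozzle to the cradle's +x, and when home its centre point is 17 mm above this point and its body stands 20 mm out of the pocket.
- cradle2_mid (a point): Loose dark-grey foam cradle, a block 112 x 62 x 46 mm (its x, y, z), 0.08 kg, with a bottle-shaped pocket 14 mm deep in its top (lilac floor). There are always 3. This point is the centre of the block, 23 mm above its underside; z up.
- cradle2_pocket (a point): Centre of the wide part of that cradle's pocket, on the pocket floor, 32 mm above the cradle's underside, 17 mm towards -x from the block's centre. The wide part is 66 x 46 mm, followed towards +x by a channel 26 mm wide, 34 mm long for the nozzle: a bottle fits (3 mm play all round) only with its nozzle to the cradle's +x, and when home its centre point is 17 mm above this point and its body stands 20 mm out of the pocket.
- case_bay0 (a point): Centre of the floor of bay 0 of the transit case, 4 mm above the bench, z up. The case is a fixed shallow blue tray on the green belt, 80 x 426 mm outside (its x, y), 28 mm high, 5 mm walls, with three bays in a row along its y at -148, 0 and 148 mm from the middle; each bay is 70 mm (x) by 120 mm (y), so a cradle fits with its long side along the case's y, either way round, 4 mm play all round; home, its centre is 23 mm above this point and its top 22 mm above the case wall.
- case_bay1 (a point): Centre of the floor of bay 1 of the transit case, 4 mm above the bench, z up. The case is a fixed shallow blue tray on the green belt, 80 x 426 mm outside (its x, y), 28 mm high, 5 mm walls, with three bays in a row along its y at -148, 0 and 148 mm from the middle; each bay is 70 mm (x) by 120 mm (y), so a cradle fits with its long side along the case's y, either way round, 4 mm play all round; home, its centre is 23 mm above this point and its top 22 mm above the case wall.
- case_bay2 (a point): Centre of the floor of bay 2 of the transit case, 4 mm above the bench, z up. The case is a fixed shallow blue tray on the green belt, 80 x 426 mm outside (its x, y), 28 mm high, 5 mm walls, with three bays in a row along its y at -148, 0 and 148 mm from the middle; each bay is 70 mm (x) by 120 mm (y), so a cradle fits with its long side along the case's y, either way round, 4 mm play all round; home, its centre is 23 mm above this point and its top 22 mm above the case wall.
- case_slot0 (a point): Floor of divider groove 0 of the case (between bays 0 and 1), midway between the long walls, 4 mm above the bench, z up. The groove lies along the case's x, between pairs of white ribs (9 mm thick, standing 11 mm out from each long wall, their tops rounded like half a rod and 36 mm above the bench); it is 10 mm wide and 70 mm long, so that a divider has 2 mm play each way across it and 4 mm along it.
- case_slot1 (a point): Floor of divider groove 1 of the case (between bays 1 and 2), midway between the long walls, 4 mm above the bench, z up. The groove lies along the case's x, between pairs of white ribs (9 mm thick, standing 11 mm out from each long wall, their tops rounded like half a rod and 36 mm above the bench); it is 10 mm wide and 70 mm long, so that a divider has 2 mm play each way across it and 4 mm along it.
- divider0_grip (a point): Yellow plastic divider standing on edge: plate 62 (x) x 6 (y) x 42 mm high with a grip bar 44 x 12 x 24 mm on top; 66 mm high in all, 0.04 kg. It starts in a slot (9 mm wide, 22 mm deep) of the fixed grey stand (90 x 130 mm, 26 mm high, slots 75 mm apart), its foot 4 mm above the bench; it lifts straight out. This point is the centre of the grip bar, 54 mm above the divider's foot; y is the thickness, z up. The two dividers are alike and go in either groove, either way round.
- divider1_grip (a point): Yellow plastic divider standing on edge: plate 62 (x) x 6 (y) x 42 mm high with a grip bar 44 x 12 x 24 mm on top; 66 mm high in all, 0.04 kg. It starts in a slot (9 mm wide, 22 mm deep) of the fixed grey stand (90 x 130 mm, 26 mm high, slots 75 mm apart), its foot 4 mm above the bench; it lifts straight out. This point is the centre of the grip bar, 54 mm above the divider's foot; y is the thickness, z up. The two dividers are alike and go in either groove, either way round.
- tub: White and purple tub of yellow glue sticks, 97 mm across, 230 mm high with its sticks, bystander; origin at the centre of its underside.
- gun: Navy glue gun lying on its side, about 270 x 115 mm and 42 mm high, bystander; origin under the front of its body.
- cartons: Pile of four teal, green and purple retail cartons, 78 x 134 mm, 104 mm high, bystander; origin at the centre of its underside.
Not all that is in view belongs to the job. Leave any pink look-alike of the part that bears bottle1_mid alone.

How it is judged (in metres and radians):
On the way:
1. both dividers stand fully home in the two grooves, and every bottle lies fully home in a cradle that is still outside the case ((((z of divider0_grip in the frame of case_slot0 between 0.05 and 0.057 m and horizontal distance between divider0_grip and case_slot0 below 0.012 m and angle between the x axis of divider0_grip and the x axis of case_slot0, either way round below 0.15 rad) and (z of divider1_grip in the frame of case_slot1 between 0.05 and 0.057 m and horizontal distance between divider1_grip and case_slot1 below 0.012 m and angle between the x axis of divider1_grip and the x axis of case_slot1, either way round below 0.15 rad)) or ((z of divider0_grip in the frame of case_slot1 between 0.05 and 0.057 m and horizontal distance between divider0_grip and case_slot1 below 0.012 m and angle between the x axis of divider0_grip and the x axis of case_slot1, either way round below 0.15 rad) and (z of divider1_grip in the frame of case_slot0 between 0.05 and 0.057 m and horizontal distance between divider1_grip and case_slot0 below 0.012 m and angle between the x axis of divider1_grip and the x axis of case_slot0, either way round below 0.15 rad))) and (distance between bottle0_mid and cradle0_pocket below 0.0195 m or distance between bottle0_mid and cradle1_pocket below 0.0195 m or distance between bottle0_mid and cradle2_pocket below 0.0195 m) and (distance between bottle1_mid and cradle0_pocket below 0.0195 m or distance between bottle1_mid and cradle1_pocket below 0.0195 m or distance between bottle1_mid and cradle2_pocket below 0.0195 m) and (distance between bottle2_mid and cradle0_pocket below 0.0195 m or distance between bottle2_mid and cradle1_pocket below 0.0195 m or distance between bottle2_mid and cradle2_pocket below 0.0195 m) and not (x of cradle0_mid in the frame of case_bay1 between -0.075 and 0.075 m and y of cradle0_mid in the frame of case_bay1 between -0.265 and 0.265 m) and not (x of cradle1_mid in the frame of case_bay1 between -0.075 and 0.075 m and y of cradle1_mid in the frame of case_bay1 between -0.265 and 0.265 m) and not (x of cradle2_mid in the frame of case_bay1 between -0.075 and 0.075 m and y of cradle2_mid in the frame of case_bay1 between -0.265 and 0.265 m)), for 0.2 s.
At the end, for the whole second after the job is handed in: Dividers in separate grooves: foot within 4 mm of the floor, 12 mm of the middle, turned under 0.15 rad; each bottle home in its pocket (within about 2 mm) and its cradle flat on a bay floor (4 mm, 0.1 rad); no empty cradle over the case (75 mm from its centreline); all at rest ((((z of divider0_grip in the frame of case_slot0 between 0.05 and 0.057 m and horizontal distance between divider0_grip and case_slot0 below 0.012 m and angle between the x axis of divider0_grip and the x axis of case_slot0, either way round below 0.15 rad) and (z of divider1_grip in the frame of case_slot1 between 0.05 and 0.057 m and horizontal distance between divider1_grip and case_slot1 below 0.012 m and angle between the x axis of divider1_grip and the x axis of case_slot1, either way round below 0.15 rad)) or ((z of divider0_grip in the frame of case_slot1 between 0.05 and 0.057 m and horizontal distance between divider0_grip and case_slot1 below 0.012 m and angle between the x axis of divider0_grip and the x axis of case_slot1, either way round below 0.15 rad) and (z of divider1_grip in the frame of case_slot0 between 0.05 and 0.057 m and horizontal distance between divider1_grip and case_slot0 below 0.012 m and angle between the x axis of divider1_grip and the x axis of case_slot0, either way round below 0.15 rad))) and x of bottle0_mid in the frame of case_bay1 between -0.012 and 0.012 m and y of bottle0_mid in the frame of case_bay1 between -0.2 and 0.2 m and z of bottle0_mid in the frame of case_bay1 between 0.045 and 0.053 m and angle between each of bottle0_mid, bottle1_mid, bottle2_mid's own z axis and vertical below 0.12 rad and x of bottle1_mid in the frame of case_bay1 between -0.012 and 0.012 m and y of bottle1_mid in the frame of case_bay1 between -0.2 and 0.2 m and z of bottle1_mid in the frame of case_bay1 between 0.045 and 0.053 m and x of bottle2_mid in the frame of case_bay1 between -0.012 and 0.012 m and y of bottle2_mid in the frame of case_bay1 between -0.2 and 0.2 m and z of bottle2_mid in the frame of case_bay1 between 0.045 and 0.053 m and (distance between bottle0_mid and cradle0_pocket below 0.0195 m or distance between bottle0_mid and cradle1_pocket below 0.0195 m or distance between bottle0_mid and cradle2_pocket below 0.0195 m) and (distance between bottle1_mid and cradle0_pocket below 0.0195 m or distance between bottle1_mid and cradle1_pocket below 0.0195 m or distance between bottle1_mid and cradle2_pocket below 0.0195 m) and (distance between bottle2_mid and cradle0_pocket below 0.0195 m or distance between bottle2_mid and cradle1_pocket below 0.0195 m or distance between bottle2_mid and cradle2_pocket below 0.0195 m) and (not (x of cradle0_mid in the frame of case_bay1 between -0.075 and 0.075 m and y of cradle0_mid in the frame of case_bay1 between -0.265 and 0.265 m) or (z of cradle0_mid in the frame of case_bay1 between 0.018 and 0.026 m and angle between cradle0_mid's own z axis and vertical below 0.1 rad)) and (not (x of cradle1_mid in the frame of case_bay1 between -0.075 and 0.075 m and y of cradle1_mid in the frame of case_bay1 between -0.265 and 0.265 m) or (z of cradle1_mid in the frame of case_bay1 between 0.018 and 0.026 m and angle between cradle1_mid's own z axis and vertical below 0.1 rad)) and (not (x of cradle2_mid in the frame of case_bay1 between -0.075 and 0.075 m and y of cradle2_mid in the frame of case_bay1 between -0.265 and 0.265 m) or (z of cradle2_mid in the frame of case_bay1 between 0.018 and 0.026 m and angle between cradle2_mid's own z axis and vertical below 0.1 rad)) and not ((x of cradle0_mid in the frame of case_bay1 between -0.075 and 0.075 m and y of cradle0_mid in the frame of case_bay1 between -0.265 and 0.265 m) and not (distance between bottle0_mid and cradle0_pocket below 0.0195 m) and not (distance between bottle1_mid and cradle0_pocket below 0.0195 m) and not (distance between bottle2_mid and cradle0_pocket below 0.0195 m)) and not ((x of cradle1_mid in the frame of case_bay1 between -0.075 and 0.075 m and y of cradle1_mid in the frame of case_bay1 between -0.265 and 0.265 m) and not (distance between bottle0_mid and cradle1_pocket below 0.0195 m) and not (distance between bottle1_mid and cradle1_pocket below 0.0195 m) and not (distance between bottle2_mid and cradle1_pocket below 0.0195 m)) and not ((x of cradle2_mid in the frame of case_bay1 between -0.075 and 0.075 m and y of cradle2_mid in the frame of case_bay1 between -0.265 and 0.265 m) and not (distance between bottle0_mid and cradle2_pocket below 0.0195 m) and not (distance between bottle1_mid and cradle2_pocket below 0.0195 m) and not (distance between bottle2_mid and cradle2_pocket below 0.0195 m)) and linear speed of each of bottle0, bottle1, bottle2, cradle0, cradle1, cradle2, divider0, divider1 below 0.02 m/s); the robot touches nothing.
It fails at once if the tub of glue sticks is shifted more than 30 mm (distance of tub from where it was at the start of the episode above 0.03 m).
It fails at once if the glue gun is shifted more than 30 mm (distance of gun from where it was at the start of the episode above 0.03 m).
It fails at once if the pile of cartons is shifted more than 30 mm (distance of cartons from where it was at the start of the episode above 0.03 m).
Of bottle0, bottle1, bottle2 only 2 to 3 are there at a start; the rules pass over those that are not, and their reading is None.
At some moment in a run one of bottle0, bottle1, bottle2 may be knocked a few centimetres aside while the robot is not near it.
It also fails if it takes over 210 s, if anything falls off the work surface, if the arm or the gripper's body presses on something with over 40 N, if the wrist force passes 120 N, or if a joint passes its speed limit or range.

### The arm

A 6-joint arm with a two-finger parallel gripper is mounted at the origin on the work surface. World frame = base frame: x ahead of the robot, y to its left, z up, the work surface at z = 0. Lengths are in m, angles in degrees, forces in N, time in s.
With the tool pointing down it reaches from about 0.325 to 0.775 m from the base axis. Payload 5.5 kg.
Tool frame: the origin (TCP) lies at the centre of the arm's flange, where the gripper is bolted on; the fingertips stand 182 mm ahead of it and the grasp point (between the pads) lies 163 mm ahead of it; z points along the fingers, y is the line along which they close (so a half turn about z gives the same grasp; the last joint's range is limited). The gripper opens to 88 mm and grips with 3 to 60 N. Pads are 20 mm wide; open, the fingers measure 115 mm over their backs; the gripper's body (75 mm by 178 mm) begins 61 mm behind the grasp point.
Start: joints at [63.501, 5.22, 70.514, -0, 104.267, -3.249], TCP at [0.237, 0.551, 0.405] pointing down, gripper open.
Joint ranges: [-164.24, 164.24], [-49.07, 125.15], [9.68, 141.18], [-86.29, 266.29], [3.28, 154.24], [-151.56, 151.56]. Speed limits (degrees/s): [147.25, 147.25, 172.46, 180, 180, 180].

### API

Orientations are given as [roll, pitch, yaw] about the fixed x, y, z axes, in that order (R = Rz(yaw) Ry(pitch) Rx(roll)).
In Python, from station import r gives the robot as it stands. The module is installed in compiled form; this text tells all that it offers. Calls block until the motion is done:
- r.reach(position, orientation): joint-space move of the TCP to a pose.
- r.servo_line(position, rotation=None, speed=0.15): straight line of the TCP; rotation=None keeps the orientation; speed is the mean speed in m/s.
- r.move_joints(angles): joint-space move.
- r.let_go() and r.grab(squeeze=None): open the fingers fully, or close them until they stop; squeeze is the grip in N (None keeps the last).
- r.wait(seconds).
- r.inverse_kinematics(position, orientation): joint angles nearest the present ones, or None.
- r.sense(): the state.
- r.snapshot(name): name is "scene" or "top" or "wrist"; returns a dict with "frame" (480x640x3 uint8, red, green, blue), "fx", "fy", "cx", "cy" (pixels), "R" (3x3) and "t" (3): a world point X has camera coordinates R X + t. Camera axes: x right, y down, z forward; pixel columns grow to the right and rows downward; lengths in m; the calibration is good to about 2 mm. A picture is of the moment at which its call begins. There is no depth.
A pose or a line that the arm cannot do raises r.IKError and nothing moves.
- r.hand_in(): hands the job in; it is judged then, once.
The state is a dict: "clock": time; "joints": joint angles; "joint_vel": joint speeds; "joint_torque": joint torques, N m; "tcp_pos": TCP position; "orientation": TCP orientation; "contact_force": force on the tool from outside, world axes, zero at the start; "torque": the same for the moment, N m; "opening": finger opening in m; "gripper_force": force on a finger pad.
Only numpy, scipy, OpenCV 4.12 (cv2) and the standard library are available. Lean on these libraries where they do the work, as an engineer would, in place of code of your own. Each camera call takes 0.05 s, during which the arm holds its last target. There are 200 camera calls.

## Working session

There is one attempt and no reset: what is moved stays moved. The work goes in short steps, each a Python script; the robot and the scene stay as the last script left them, time stands still between calls to the robot, and variables do not carry over. Pictures are saved under pics/ and viewed, at most 14 in all, crops included, and the job is handed in when it is done.

```bash
mkdir -p pics; python3 - <<'E'
from station import r
import cv2, numpy as np
for n in ("scene","top"):
    s=r.snapshot(n); cv2.imwrite(f"pics/{n}0.png",s["frame"][:,:,::-1]); np.savez(f"{n}0.npz",**s)
    R=np.array(s["R"]);t=np.array(s["t"]); print(n,s["fx"],s["cx"],s["cy"],(-R.T@t).round(3),R.round(3).tolist())
st=r.sense();print(st)
E
```

```text
scene 504.74377189915907 314.7454213340087 232.24824121570398 [1.509 0.104 0.943] [[-0.14, 0.99, -0.009], [0.666, 0.087, -0.741], [-0.733, -0.11, -0.672]]
top 436.7895499778273 322.6325232828922 238.6797383290185 [ 0.321 -0.056  1.044] [[-0.014, -1.0, 0.006], [-0.98, 0.013, -0.199], [0.199, -0.009, -0.98]]
{'clock': 0.1, 'joints': array([ 6.34993146e+01,  5.25876884e+00,  7.05744209e+01, -7.70981242e-05,
        1.04266025e+02, -3.24591138e+00]), 'joint_vel': array([ 0.05052729, -0.05979155, -0.10203599,  0.05450749,  0.03055779,
        0.05067006]), 'joint_torque': array([ 2.13558014e-03, -4.47857344e+01, -4.07569170e+01,  6.99006999e-02,
        2.83796189e-02, -1.21114040e-04]), 'tcp_pos': array([0.23689206, 0.55131481, 0.40362545]), 'orientation': array([-1.79900940e+02, -5.54304101e-03,  1.56745202e+02]), 'contact_force': array([ 0.32797143, -0.48672075,  1.19424576]), 'torque': array([-0.05309284, -0.02469933, -0.01046145]), 'gripper_force': 0.0, 'opening': 0.0877303122594721}
```

View pics/scene0.png

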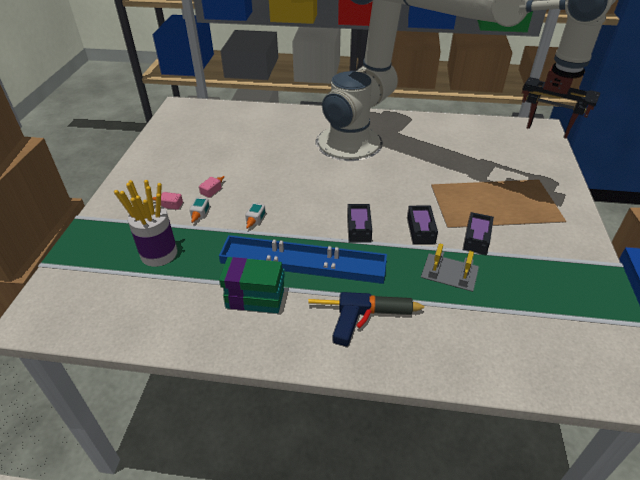

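View pics/top0.png

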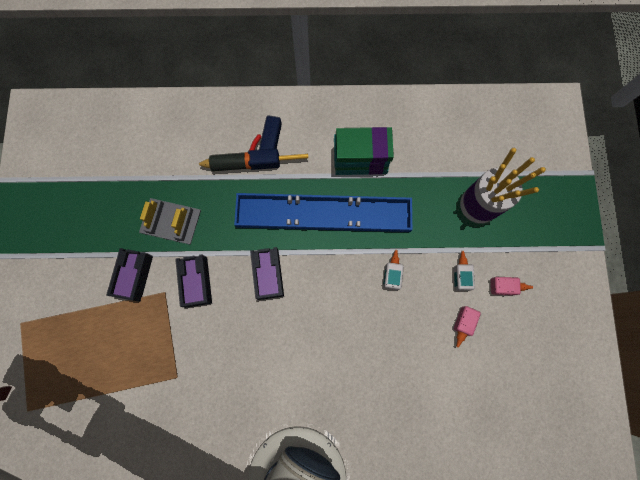

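The scene shows two white and teal bottles at top-view pixels (394,271) and (465,272). Two pink look-alikes are at (508,286) and (467,322), which I will leave alone. The cradles are at (130,275), (193,281) and (266,274). The dividers stand at (150,212) and (180,220), and the case spans columns 236–411. Next I measure from the top view.

```bash
cat > h.py <<'E'
import numpy as np, cv2
from station import r
def shot(n,save=None):
    s=dict(r.snapshot(n))
    if save: cv2.imwrite(f"pics/{save}.png",s["frame"][:,:,::-1])
    return s
def ray(s,uv,z):
    uv=np.atleast_2d(np.asarray(uv,float)); R=np.array(s["R"]);t=np.array(s["t"])
    d=np.c_[(uv[:,0]-s["cx"])/s["fx"],(uv[:,1]-s["cy"])/s["fy"],np.ones(len(uv))]@R
    c=-R.T@t; return (c+d*((z-c[2])/d[:,2])[:,None])[:,:2]
def pix(s,X):
    p=np.array(s["R"])@np.asarray(X,float)+np.array(s["t"]); return np.array([s["fx"]*p[0]/p[2]+s["cx"],s["fy"]*p[1]/p[2]+s["cy"]])
RANGES=dict(lilac=((125,60,60),(160,255,255)),blue=((108,140,60),(122,255,255)),yellow=((18,120,80),(34,255,255)),
  teal=((82,120,60),(98,255,255)),orange=((4,150,90),(16,255,255)),white=((0,0,150),(180,60,255)))
def blobs(s,col,amin):
    hsv=cv2.cvtColor(s["frame"],cv2.COLOR_RGB2HSV)
    m=cv2.inRange(hsv,*[np.array(v) for v in RANGES[col]])
    cs,_=cv2.findContours(m,cv2.RETR_EXTERNAL,cv2.CHAIN_APPROX_NONE)
    return sorted([c[:,0,:] for c in cs if cv2.contourArea(c)>amin],key=len,reverse=True)
def rect(P):
    """metric points -> centre, (long,short), angle of the long side (deg)"""
    (c,(w,h),a)=cv2.minAreaRect((P*1000).astype(np.float32))
    if w<h: w,h,a=h,w,a+90
    return np.array(c)/1000,(w,h),(a+90)%180-90
E
python3 - <<'E'
from h import *
s=dict(np.load("top0.npz"))
for col,z,a in (("lilac",.032,100),("blue",.028,1500),("yellow",.07,60),("teal",.034,60),("orange",.017,25)):
    for b in blobs(s,col,a):
        c,wh,an=rect(ray(s,b,z)); M=cv2.moments(b.reshape(-1,1,2)); u=(M["m10"]/M["m00"],M["m01"]/M["m00"])
        print(col,np.round(u),c.round(3),np.round(wh),round(an,1),"centroid",ray(s,u,z)[0].round(3), "r",np.hypot(*c).round(3))
E
```

```text
lilac [266. 276.] [0.448 0.067] [98. 45.] 7.5 centroid [0.441 0.066] r 0.453
lilac [192. 284.] [0.432 0.239] [98. 44.] 8.5 centroid [0.425 0.238] r 0.494
lilac [126. 277.] [0.449 0.39 ] [100.  41.] -12.1 centroid [0.442 0.391] r 0.594
lilac [380. 142.] [ 0.77 -0.21] [80. 36.] 0.7 centroid [ 0.77 -0.21] r 0.798
blue [322. 214.] [ 0.595 -0.068] [423.  82.] 87.6 centroid [ 0.589 -0.065] r 0.599
yellow [293. 157.] [0.719 0.002] [67. 11.] -86.0 centroid [0.719 0.002] r 0.719
yellow [145. 210.] [0.594 0.342] [49. 18.] -25.7 centroid [0.592 0.343] r 0.686
yellow [176. 217.] [0.575 0.27 ] [49. 17.] -22.2 centroid [0.575 0.27 ] r 0.635
teal [466. 278.] [ 0.428 -0.397] [31. 23.] -4.4 centroid [ 0.429 -0.397] r 0.584
teal [394. 277.] [ 0.434 -0.23 ] [31. 25.] -9.1 centroid [ 0.434 -0.23 ] r 0.491
orange [461. 338.] [ 0.29  -0.379] [34. 19.] -22.8 centroid [ 0.294 -0.38 ] r 0.477
orange [395. 258.] [ 0.485 -0.236] [31. 17.] -2.8 centroid [ 0.482 -0.237] r 0.539
orange [463. 259.] [ 0.481 -0.4  ] [29. 17.] -0.8 centroid [ 0.477 -0.399] r 0.626
orange [247. 159.] [0.734 0.121] [35. 12.] 1.1 centroid [0.736 0.121] r 0.744
orange [525. 286.] [ 0.41  -0.543] [28. 17.] -84.5 centroid [ 0.409 -0.539] r 0.681
```

```bash
cat >> h.py <<'E'
def down(yaw): return [180,0,yaw]
def go(x,y,z,yaw):
    """joint move, tool down, choosing the yaw half-turn that the last joint reaches best"""
    best=None
    for w in (yaw,yaw+180,yaw-180):
        q=r.inverse_kinematics([x,y,z],down(w))
        if q is not None and (best is None or abs(q[5])<abs(best[1][5])): best=(w,q)
    r.reach([x,y,z],down(best[0])); return best[0]
def line(x,y,z,yaw=None,v=.15): r.servo_line([x,y,z],None if yaw is None else down(yaw),v)
def st():
    s=r.sense(); return dict(t=round(s["clock"],1),p=s["tcp_pos"].round(4),yaw=round(s["orientation"][2],2),f=s["contact_force"].round(1),o=round(s["opening"],4),g=round(s["gripper_force"],1))
E
python3 - <<'E'
from h import *
print(go(.56,.30,.36,-20)); print(st())
s=shot("wrist","w1"); np.savez("w1.npz",**s)
R=np.array(s["R"]);print((-R.T@s["t"]).round(3),R.round(3).tolist(),s["fx"])
for n,X in (("d0",(.594,.342,.07)),("d1",(.575,.27,.07))): print(n,pix(s,X))
E
```

```text
160
{'t': 1.6, 'p': array([0.5594, 0.3009, 0.3603]), 'yaw': np.float64(160.07), 'f': array([ 0.2,  1.3, -0. ]), 'o': 0.0876, 'g': 0.0}
[0.486 0.328 0.339] [[0.341, 0.94, 0.0], [0.901, -0.327, 0.286], [0.269, -0.097, -0.958]] 415.0280950228451
d0 [387.69912196 267.95177394]
d1 [280.09537991 277.03673323]
```

View pics/w1.png

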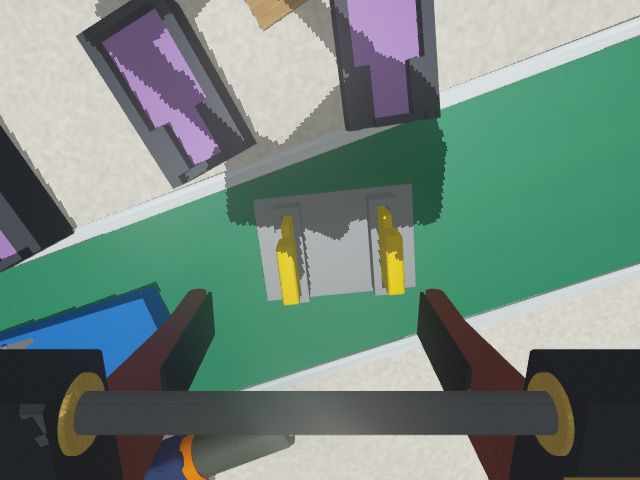

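```bash
python3 - <<'E'
import cv2
i=cv2.imread("pics/w1.png")[175:315,240:430]; cv2.imwrite("pics/w1c.png",cv2.resize(i,None,fx=4,fy=4,interpolation=cv2.INTER_NEAREST))
h=cv2.cvtColor(i,cv2.COLOR_BGR2HSV)
for y in (40,60,75,90,105,115): print(y+175,[(x+240,int(h[y,x,2])) for x in range(30,185) if 18<h[y,x,0]<34 and h[y,x,1]>120])
E
```

```text
215 [(378, 122), (379, 121), (380, 122), (381, 123), (382, 122), (383, 131), (384, 149), (385, 133), (386, 133), (387, 134), (388, 135), (389, 136), (390, 138)]
235 [(282, 139), (283, 137), (284, 138), (285, 139), (286, 137), (287, 138), (288, 137), (289, 137), (290, 125), (291, 125), (292, 125), (293, 124), (379, 124), (380, 124), (381, 123), (382, 125), (383, 125), (384, 126), (385, 127), (386, 129), (387, 129), (388, 129), (389, 129), (390, 128), (391, 129), (392, 130), (393, 131), (394, 130), (395, 131), (396, 131), (397, 132), (398, 132), (399, 133), (400, 133)]
250 [(276, 133), (277, 137), (278, 140), (279, 139), (280, 139), (281, 140), (282, 138), (283, 139), (284, 140), (285, 138), (286, 140), (287, 138), (288, 139), (289, 138), (290, 138), (291, 136), (292, 133), (293, 126), (294, 126), (295, 126), (380, 125), (381, 126), (382, 130), (383, 130), (384, 126), (385, 126), (386, 141), (387, 136), (388, 138), (389, 139), (390, 138), (391, 139), (392, 139), (393, 140), (394, 139), (395, 156), (396, 138), (397, 139), (398, 138), (399, 138), (400, 138), (401, 138), (402, 136)]
265 [
[... 761 characters left out ...]
(382, 131), (383, 131), (384, 129), (385, 131), (386, 133), (387, 145), (388, 200), (389, 213), (390, 226), (391, 224), (392, 225), (393, 224), (394, 224), (395, 224), (396, 223), (397, 222), (398, 223), (399, 222), (400, 222), (401, 221), (402, 216), (403, 200)]
290 [(282, 206), (283, 221), (284, 223), (285, 223), (286, 224), (287, 224), (288, 224), (289, 223), (290, 224), (291, 223), (292, 223), (293, 223), (294, 222), (295, 220), (296, 204), (297, 186), (298, 127), (299, 126), (387, 133), (388, 172), (389, 205), (390, 217), (391, 226), (392, 224), (393, 224), (394, 223), (395, 223), (396, 222), (397, 222), (398, 221), (399, 221), (400, 221), (401, 220), (402, 221), (403, 208), (404, 192)]
```

View pics/w1c.png

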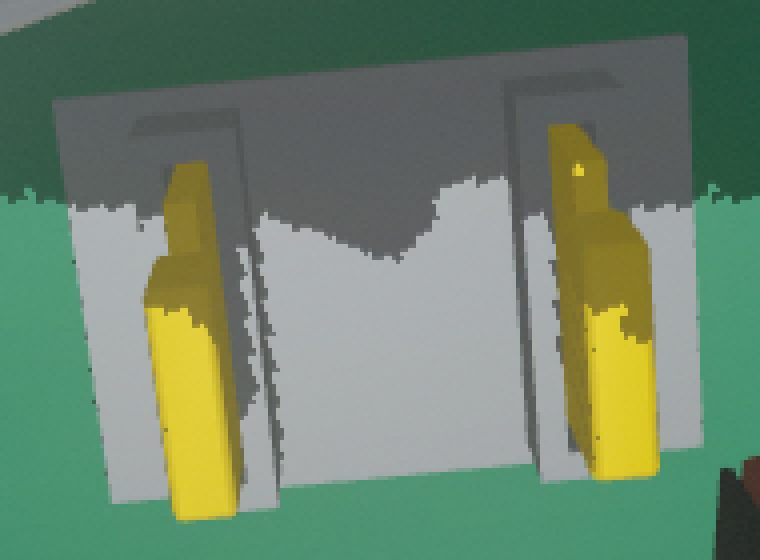

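```bash
python3 - <<'E'
from h import *
s=dict(np.load("w1.npz"))
C=[]
for a,b,e in (((286,265),(289.7,290),(291.8,304.7)),((395.2,265),(396.5,290),(396.8,294.6))):
    P=ray(s,[a,b,e],.07); d=P[2]-P[0]; d/=np.linalg.norm(d); an=np.degrees(np.arctan2(d[1],d[0])); c=P[2]-.022*d; C.append(c)
    print(P.round(4).tolist(),an,c.round(4))
print("width",ray(s,[(278.5,265),(294,265)],.07), "sep",C[1]-C[0],np.linalg.norm(C[1]-C[0]),np.degrees(np.arctan2(*(C[1]-C[0])[::-1]))-90)
g=ray(s,[(240+54/4,175+102/4),(240+686/4,175+37/4),(240+702/4,175+446/4),(240+112/4,175+502/4)],.026)
print("stand",g.round(4).tolist(),g.mean(0),[np.degrees(np.arctan2(*(g[i]-g[j])[::-1])) for i,j in((3,0),(2,1))],np.degrees(np.arctan2(*(g[1]+g[2]-g[0]-g[3])[::-1]))-90, [np.linalg.norm(g[i]-g[j]) for i,j in((0,1),(1,2),(2,3),(3,0))])
E
```

```text
[[0.5682, 0.277], [0.5863, 0.2728], [0.5973, 0.2702]] -13.205009153913272 [0.5759 0.2752]
[[0.5937, 0.3475], [0.6117, 0.343], [0.6152, 0.3422]] -13.86821704481996 [0.5938 0.3474]
width [[0.56640746 0.27217786]
 [0.57003189 0.2821777 ]] sep [0.01793997 0.07223607] 0.07443045708013915 -13.947337509429403
stand [[0.5245, 0.2641], [0.5536, 0.3808], [0.6346, 0.3608], [0.6053, 0.2437]] [0.57948986 0.31235223] [np.float64(-14.16654681859132), np.float64(-13.908022134791944)] -14.033085905613305 [np.float64(0.12031130514558687), np.float64(0.0833746468940456), np.float64(0.12068728257792721), np.float64(0.08328125467869182)]
```

```bash
python3 - <<'E'
from h import *
print(go(.56,-.065,.36,-2.5)); print(st())
s=shot("wrist","w2"); np.savez("w2.npz",**s)
i=s["frame"][:,:,::-1]; cv2.imwrite("pics/w2c.png",cv2.resize(i[150:350],None,fx=1.25,fy=1.25))
E
```

```text
-2.5
{'t': 3.6, 'p': array([ 0.5601, -0.0645,  0.3601]), 'yaw': np.float64(-2.41), 'f': array([ 0.2,  0.2, -0. ]), 'o': 0.0882, 'g': 0.0}
```

View pics/w2c.png

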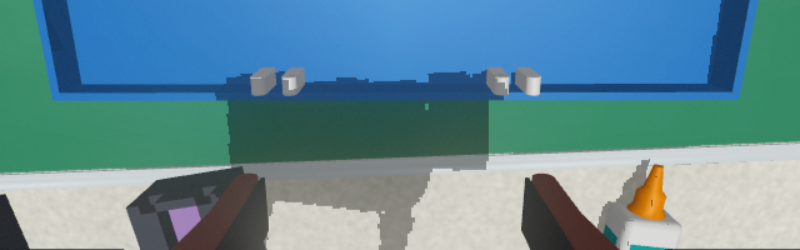

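```bash
python3 - <<'E'
from h import *
s=dict(np.load("w2.npz"));i=s["frame"][:,:,::-1]
cv2.imwrite("pics/w2d.png",cv2.resize(i[0:240],None,fx=1.25,fy=1.25))
R=s["R"];print((-R.T@s["t"]).round(3))
for b in blobs(s,"blue",1500):
    c,wh,a=rect(ray(s,b,.028)); print(c.round(4),wh,a, b.min(0),b.max(0))
E
```

```text
[ 0.64  -0.067  0.339]
```

View pics/w2d.png

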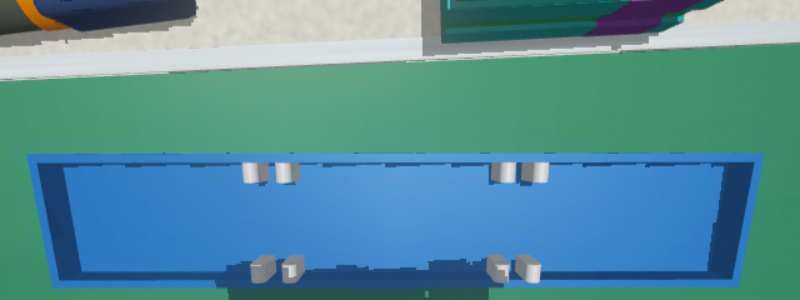

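```bash
sed -i 's/blue=((108,140,60)/blue=((100,140,50)/' h.py; python3 - <<'E'
from h import *
s=dict(np.load("w2.npz"))
for b in blobs(s,"blue",5000):
    P=ray(s,b,.028); c,wh,a=rect(P); print(c.round(4),np.round(wh,1),a, b.min(0),b.max(0))
g=ray(s,np.array([(28,154),(762,154),(740,289),(57,289)])/1.25,.028); print(g.round(4).tolist(),g.mean(0),[np.linalg.norm(g[i-1]-g[i]).round(4) for i in range(4)])
hsv=cv2.cvtColor(s["frame"],cv2.COLOR_RGB2HSV); m=((hsv[:,:,1]<60)&(hsv[:,:,2]>90)).astype(np.uint8); m[:118]=0;m[232:]=0;m[:,:150]=0;m[:,480:]=0
n,l,st_,ce=cv2.connectedComponentsWithStats(m)
for k in range(1,n):
    if st_[k,4]>60: print(st_[k],ce[k].round(1))
for y in (140,142,212,215): print(y,[(x,int(hsv[y,x,2])) for x in range(185,450) if m[y,x]])
E
```

```text
[ 0.599  -0.0663] [424.1  79.8] 87.71205139160156 [ 22 122] [611 230]
[[0.6471, 0.1429], [0.6294, -0.2786], [0.5492, -0.2778], [0.567, 0.1446]] [ 0.59817683 -0.06722609] [np.float64(0.0802), np.float64(0.4219), np.float64(0.0802), np.float64(0.4228)]
[194 130  22  16 318] [203.9 137.5]
[220 130  20  17 292] [229.3 137.5]
[393 130  20  16 301] [402.4 137.2]
[417 130  22  16 331] [427.8 137.3]
[200 205  21  22 361] [210. 215.]
[225 205  19  22 326] [234.  215.1]
[389 204  19  22 342] [397.9 214.4]
[412 204  21  22 365] [422.  214.4]
140 [(194, 182), (195, 196), (196, 204), (197, 211), (198, 217), (199, 223), (200, 226), (201, 215), (202, 207), (203, 200), (204, 191), (205, 177), (206, 156), (207, 128), (208, 129), (209, 136), (210, 137), (211, 136), (212, 136), (213, 137), (214, 136), (215, 139), (221, 186), (222, 200), (223, 207), (224, 212), (225, 221), (226, 225), (227, 221), (228, 212), (229, 205), (230, 197), (231, 186), (232, 169), (233, 134), (234, 137), (235, 136), (236, 137), (237, 137), (238, 136), (239, 139), (393, 128), (394, 127), (395, 126), (396, 126), (397, 126), (398, 
[... 2560 characters left out ...]
25), (220, 127), (226, 134), (227, 137), (228, 138), (229, 139), (230, 142), (231, 221), (232, 214), (233, 207), (234, 200), (235, 189), (236, 172), (237, 137), (238, 132), (239, 133), (240, 134), (241, 134), (242, 134), (243, 135), (389, 125), (390, 126), (391, 124), (392, 126), (393, 125), (394, 125), (395, 126), (396, 131), (397, 133), (398, 189), (399, 198), (400, 204), (401, 213), (402, 218), (403, 214), (404, 214), (405, 208), (406, 198), (412, 123), (413, 124), (414, 125), (415, 124), (416, 123), (417, 121), (418, 124), (419, 123), (420, 123), (421, 152), (422, 175), (423, 191), (424, 201), (425, 207), (426, 216), (427, 222), (428, 222), (429, 215), (430, 211), (431, 204), (432, 186)]
```

```bash
python3 - <<'E'
from h import *
s=dict(np.load("w2.npz"))
G=ray(s,[(213.6,141),(218.5,212),(418.7,141),(414.1,212)],.0315); print(G.round(4).tolist())
a=np.radians(-2.3); ex=np.array([np.cos(a),np.sin(a)]);ey=np.array([-ex[1],ex[0]]); c=np.array([.5985,-.0668])
for p in G: print("case frame",((p-c)@ex).round(4),((p-c)@ey).round(4))
for k in (-1,1): print("slot",c+ey*.074*k)
E
```

```text
[[0.6291, 0.0063], [0.5771, 0.0084], [0.6229, -0.141], [0.5709, -0.1391]]
case frame 0.0277 0.0742
case frame -0.0244 0.0743
case frame 0.0274 -0.0732
case frame -0.0246 -0.0733
slot [ 0.59553025 -0.14074039]
slot [0.60146975 0.00714039]
```

```bash
python3 - <<'E'
from h import *
q=r.inverse_kinematics([.62,-.065,.36],down(177.5)); print(q)
r.reach([.62,-.065,.36],down(177.5)); print(st())
s=shot("wrist","w3"); np.savez("w3.npz",**s)
for b in blobs(s,"blue",5000):
    P=ray(s,b,.028); c,wh,a=rect(P); print(c.round(4),np.round(wh,1),a, b.min(0),b.max(0))
hsv=cv2.cvtColor(s["frame"],cv2.COLOR_RGB2HSV); m=((hsv[:,:,1]<60)&(hsv[:,:,2]>80)).astype(np.uint8)
for p in [(.6291,.0063),(.5771,.0084),(.6229,-.141),(.5709,-.1391)]:
    u,v=pix(s,(*p,.0315)); v=int(round(v)); print((u,v),"".join("%4d"%(hsv[v,x,2] if m[v,x] else 0) for x in range(int(u)-22,int(u)+23)))
E
```

```text
[ -9.11140403   8.58632214  71.39695474   0.         100.01672312
 -96.61140403]
{'t': 6.3, 'p': array([ 0.62 , -0.065,  0.36 ]), 'yaw': np.float64(177.48), 'f': array([-0.3,  0.2, -0.2]), 'o': 0.0878, 'g': 0.0}
[ 0.5981 -0.0661] [424.1  80.8] 87.6857681274414 [ 22 144] [602 250]
(np.float64(408.4258410161928), 236)  129 128 121 122 119 125 129 132 131 133 135 135 134 134 133 131 122   0   0   0   0   0 121 120 120 121 120 121 121 121 125 130 132 132 133 135 136 135 135 134 130   0   0   0   0
(np.float64(412.7344495067147), 167)    0   0   0 118 120 125 128 130 131 133 137 135 133 132 130 129 124   0   0   0   0   0   0   0   0   0   0   0 118 118 122 126 128 130 131 133 135 137 134 134 133 130 124   0   0
(np.float64(216.27972132384775), 236)    0   0   0   0   0 199 208 213 218 222 218 206 198 189 176 157 128 125 126 127 127 126 126 127 127   0   0   0   0 167 199 208 212 139 137 138 137 136 134 132 129 124 125 125 124
(np.float64(210.89903276205632), 167)    0   0   0   0   0 199 208 213 220 226 223 210 202 193 184 167 143 129 135 143   0   0   0   0   0   0   0   0   0   0   0 196 206 210 152 141 140 139 139 137 133 130 130 133 133
```

View pics/w3.png

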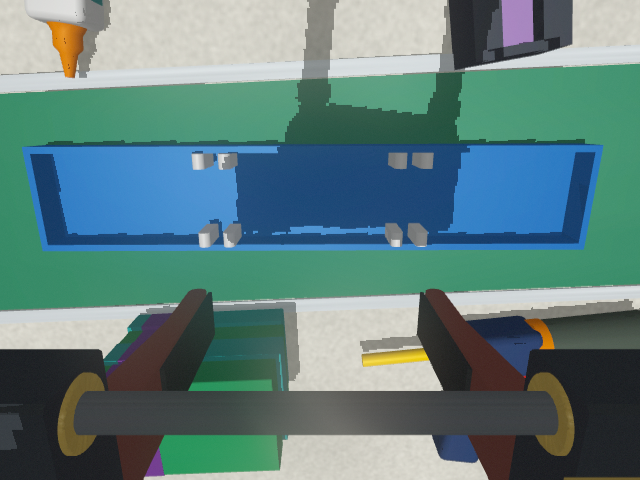

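```bash
cat >> h.py <<'E'
def lower(x,y,z0,z1,lim=10,step=.004,v=.08):
    f0=r.sense()["contact_force"]
    z=z0
    while z>z1+1e-6:
        z=max(z1,z-step); line(x,y,z,v=v); f=r.sense()["contact_force"]-f0
        if np.linalg.norm(f)>lim: print("contact at",round(z,4),f.round(1)); return z
    return z
E
cat > div.py <<'E'
from h import *
def divider(p,slot):
    go(*p,.32,-14); line(*p,.225); r.grab(20); print(st())
    line(*p,.31); go(*slot,.31,-2.3); line(*slot,.262)
    z=lower(*slot,.262,.225); print(z,st())
E
python3 - <<'E'
from div import *
divider((.594,.3474),(.5955,-.1401))
E
```

```text
{'t': 9.8, 'p': array([0.594 , 0.3474, 0.225 ]), 'yaw': np.float64(166.0), 'f': array([-0.5, -0.4, -0.4]), 'o': 0.0118, 'g': 20.0}
0.225 {'t': 15.3, 'p': array([ 0.5955, -0.1401,  0.2251]), 'yaw': np.float64(-2.3), 'f': array([ 0.3, -0.1,  0.3]), 'o': 0.0115, 'g': 20.0}
```

```bash
python3 - <<'E'
from div import *
r.let_go(); line(.5955,-.1401,.31)
divider((.576,.2752),(.6015,.0077))
r.let_go(); line(.6015,.0077,.31); print(st())
go(.55,-.11,.36,177.7)
s=shot("wrist","w4"); np.savez("w4.npz",**s)
t=shot("top"); np.savez("top1.npz",**t)
for b in blobs(s,"yellow",100): print(b.min(0),b.max(0),rect(ray(s,b,.07)))
for n in ("teal","orange"):
  for b in blobs(t,n,40): print(n,rect(ray(t,b,.034)))
cv2.imwrite("pics/w4.png",s["frame"][60:340,:,::-1])
E
```

```text
{'t': 21.2, 'p': array([0.576 , 0.2752, 0.2249]), 'yaw': np.float64(166.0), 'f': array([-0.7,  0.4, -0.7]), 'o': 0.0121, 'g': 20.0}
0.225 {'t': 27.0, 'p': array([0.6015, 0.0077, 0.225 ]), 'yaw': np.float64(-2.3), 'f': array([-0.3, -0.1, -0.2]), 'o': 0.0119, 'g': 20.0}
{'t': 28.9, 'p': array([0.6014, 0.0077, 0.309 ]), 'yaw': np.float64(-2.3), 'f': array([ 0.6,  0.3, -1. ]), 'o': 0.0879, 'g': 0.0}
[119 123] [171 212] (array([ 0.60460889, -0.00293058]), (56.088966369628906, 30.371191024780273), -2.220489501953125)
[ 58 373] [103 455] (array([0.42068924, 0.07826301]), (81.15101623535156, 29.60517692565918), -18.847129821777344)
[527 373] [573 455] (array([ 0.40600699, -0.28468463]), (80.91593933105469, 29.44292640686035), 15.11237907409668)
[349 123] [370 212] (array([ 0.59899561, -0.13962578]), (56.14482116699219, 12.353043556213379), -3.7380218505859375)
teal (array([ 0.42838934, -0.39689304]), (31.352920532226562, 23.288841247558594), -4.44671630859375)
teal (array([ 0.4337843 , -0.22964687]), (30.758020401000977, 25.095746994018555), -8.985786437988281)
orange (array([ 0.29084061, -0.37267679]), (33.538822174072266, 18.44826889038086), -26.09076690673828)
orange (array([ 0.48223929, -0.23312167]), (30.76942253112793, 16.383590698242188), -2.797515869140625)
orange (array([ 0.47872067, -0.3940766 ]), (28.475311279296875, 16.4024658203125), -0.77398681640625)
orange (array([0.72712982, 0.11822968]), (34.046974182128906, 12.236669540405273), 1.0999006032943726)
orange (array([ 0.40873846, -0.53491077]), (27.242101669311523, 16.427330017089844), -84.52508687973022)
```

View pics/w4.png

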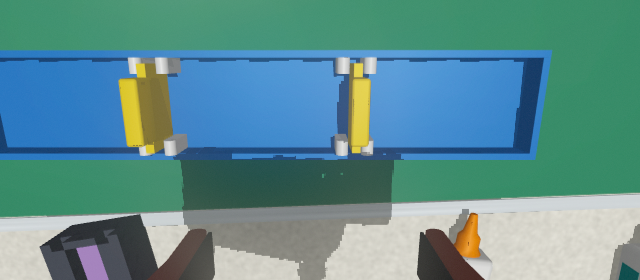

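```bash
python3 - <<'E'
from h import *
go(.40,-.31,.36,-5); print(st())
s=shot("wrist"); np.savez("w5.npz",**s)
cv2.imwrite("pics/w5.png",cv2.resize(s["frame"][60:360,130:530,::-1],None,fx=2,fy=2))
go(.40,.15,.36,8); print(st())
s=shot("wrist"); np.savez("w6.npz",**s)
cv2.imwrite("pics/w6.png",cv2.resize(s["frame"][60:360,100:560,::-1],None,fx=1.7,fy=1.7))
for b in blobs(s,"lilac",500): print(b.min(0),b.max(0),rect(ray(s,b,.032)))
E
```

```text
{'t': 30.6, 'p': array([ 0.4008, -0.3093,  0.3598]), 'yaw': np.float64(-4.93), 'f': array([-0.5,  0.8,  0.4]), 'o': 0.0876, 'g': 0.0}
{'t': 32.7, 'p': array([0.4001, 0.1499, 0.36  ]), 'yaw': np.float64(-172.05), 'f': array([ 0.1,  0.3, -0. ]), 'o': 0.0879, 'g': 0.0}
[172 217] [230 331] (array([0.4512413 , 0.06747381]), (95.75091552734375, 42.483238220214844), 7.015000343322754)
[395 228] [455 341] (array([0.43598511, 0.24126323]), (96.4332046508789, 43.33885192871094), 8.41038990020752)
[573 270] [639 349] (array([0.43894128, 0.39695895]), (70.78115844726562, 34.99859619140625), -11.497909545898438)
```

View pics/w5.png

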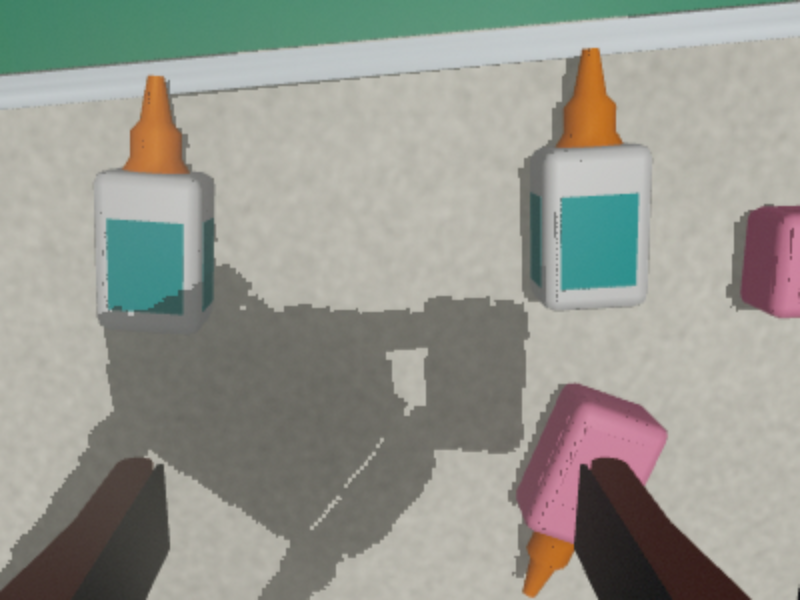

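View pics/w6.png

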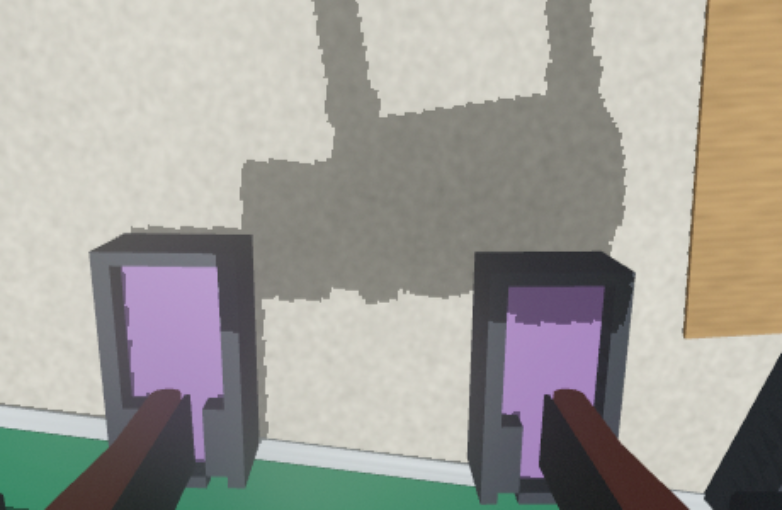

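```bash
python3 - <<'E'
from h import *
def above(x,y,yaw):
    w=go(x-.078*np.cos(np.radians(yaw)),y-.078*np.sin(np.radians(yaw)),.36,yaw) if 0 else None
    for k in (yaw,yaw+180,yaw-180):
        p=[x-.078*np.cos(np.radians(k)),y-.078*np.sin(np.radians(k)),.36]
        if r.inverse_kinematics(p,down(k)) is not None: r.reach(p,down(k)); break
    r.wait(.2); return shot("wrist")
out=[]
for n,x,y,w in (("c1",.436,.241,8.4),("c0",.451,.067,7.3),("bA",.43,-.23,-5),("bB",.425,-.395,-3)):
    s=above(x,y,w); np.savez(n+".npz",**s); u=pix(s,(x,y,.034)).astype(int); print(n,st(),u)
    if n[0]=="c":
        for b in blobs(s,"lilac",800): print(b.min(0),b.max(0),rect(ray(s,b,.032)))
    else:
        for b in blobs(s,"teal",300): print("teal",b.min(0),b.max(0),rect(ray(s,b,.034)))
        for b in blobs(s,"orange",200): print("or",b.min(0),b.max(0),rect(ray(s,b,.017)))
    f=s["frame"][max(0,u[1]-100):u[1]+100,u[0]-65:u[0]+65,::-1]; print("crop0",u[0]-65,max(0,u[1]-100)); f=cv2.copyMakeBorder(f,0,200-f.shape[0],0,0,cv2.BORDER_CONSTANT); out.append(f)
cv2.imwrite("pics/m1.png",cv2.resize(np.hstack(out),None,fx=1.5,fy=3)[:,:800]) if 0 else cv2.imwrite("pics/m1.png",cv2.resize(np.hstack(out[2:]),None,fx=3,fy=3))
E
```

```text
c1 {'t': 35.8, 'p': array([0.3588, 0.2296, 0.36  ]), 'yaw': np.float64(8.4), 'f': array([-0.7,  0.2, -0.1]), 'o': 0.0885, 'g': 0.0} [315 123]
[523  65] [592 209] (array([0.45023206, 0.06547967]), (100.26527404785156, 38.97917938232422), 7.1873674392700195)
[59  0] [134 146] (array([0.44985083, 0.39233554]), (96.07312774658203, 40.37848663330078), -11.489730834960938)
[286 146] [348 195] (array([0.40326865, 0.23520242]), (45.815914154052734, 35.528812408447266), -81.59293174743652)
crop0 250 23
c0 {'t': 36.8, 'p': array([0.3737, 0.0581, 0.3599]), 'yaw': np.float64(7.43), 'f': array([ 0.4, -0.8, -0.8]), 'o': 0.0875, 'g': 0.0} [317 123]
[283  68] [347 195] (array([0.44365442, 0.06775926]), (87.50381469726562, 45.80054473876953), 7.1419148445129395)
[36 36] [106 186] (array([0.43433133, 0.24264365]), (100.41463470458984, 39.3953971862793), 8.256606101989746)
crop0 252 23
bA {'t': 38.1, 'p': array([ 0.3527, -0.2223,  0.3601]), 'yaw': np.float64(-4.88), 'f': array([-0.2,  0.2, -0.3]), 'o': 0.0882, 'g': 0.0} [317 124]
teal [293  89] [333 140] (array([ 0.43663351, -0.22730713]), (32.75634765
[... 723 characters left out ...]
aw': np.float64(-2.89), 'f': array([ 0.5, -0.8,  0.4]), 'o': 0.0878, 'g': 0.0} [317 124]
teal [298  94] [336 139] (array([ 0.43023587, -0.39469479]), (30.232826232910156, 26.566482543945312), -2.073272705078125)
teal [60 93] [101 146] (array([ 0.43635474, -0.22806602]), (33.69629669189453, 27.612459182739258), -8.6353759765625)
or [73 19] [108  72] (array([ 0.48708002, -0.23590091]), (33.37187576293945, 24.912940979003906), -8.536865234375)
or [303  14] [330  63] (array([ 0.48300839, -0.3969462 ]), (31.43754005432129, 19.352680206298828), -2.8753738403320312)
or [292 275] [316 308] (array([ 0.29039313, -0.37302179]), (29.513357162475586, 18.027956008911133), -27.558433532714844)
crop0 252 24
```

View pics/m1.png

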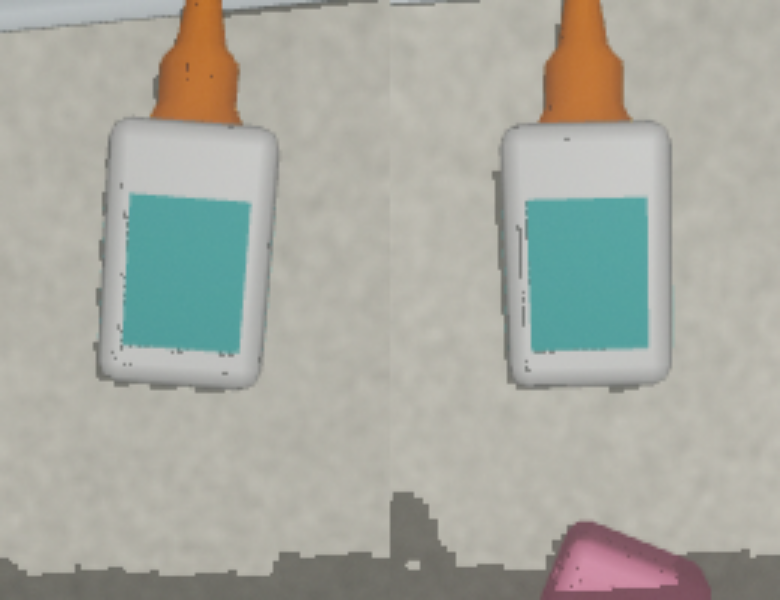

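```bash
cat > bot.py <<'E'
from h import *
def bottle(p,yb,q,yc):
    w=go(*p,.30,yb); line(*p,.199); r.grab(15); print("grip",st())
    line(*p,.30); d=yc-yb; r.reach([*q,.30],down(w+d)); line(*q,.252)
    z=lower(*q,.252,.231,lim=8,step=.003); print("down",z,st()); return z
E
python3 - <<'E'
from bot import *
A=ray(dict(np.load("bA.npz")),(314,108.7),.03)[0]; B=ray(dict(np.load("bB.npz")),(317.7,108.7),.03)[0]; print(A,B)
t=shot("top")
for b in blobs(t,"teal",60): print(rect(ray(t,b,.034))[0])
bottle(A,-8.8,(.4335,.0661),7.2)
E
```

```text
[ 0.44072488 -0.22831342] [ 0.43579979 -0.39540516]
[ 0.42838934 -0.39689304]
[ 0.43361996 -0.22962093]
grip {'t': 41.6, 'p': array([ 0.4407, -0.2283,  0.199 ]), 'yaw': np.float64(-8.8), 'f': array([ 0. , -0.3,  0.4]), 'o': 0.0395, 'g': 15.0}
down 0.231 {'t': 45.8, 'p': array([0.4335, 0.0661, 0.2309]), 'yaw': np.float64(7.2), 'f': array([ 1.1,  1.1, -1.2]), 'o': 0.0399, 'g': 15.0}
```

```bash
python3 - <<'E'
from bot import *
r.let_go(); x,y=.4335,.0661; line(x,y,.30)
t=shot("top")
for b in blobs(t,"teal",60): print(rect(ray(t,b,.034))[0])
B=np.array([.4358,-.3954]); Bt=[rect(ray(t,b,.034))[0] for b in blobs(t,"teal",60)]
ok=any(np.linalg.norm(c-[.4284,-.3969])<.003 for c in Bt)
if ok:
    z=bottle(B,-2.3,(.4184,.2378),8.35)
    if z<.232: r.let_go(); line(.4184,.2378,.30)
else: print("MOVED")
for n,x,y,w in (("c1",.436,.241,8.4),("c0",.451,.067,7.3)):
    k=w; p=[x-.078*np.cos(np.radians(k)),y-.078*np.sin(np.radians(k)),.36]; r.reach(p,down(k)); r.wait(.2); s=shot("wrist"); np.savez(n+"b.npz",**s)
    f=s["frame"][20:240,220:420,::-1]; cv2.imwrite("pics/"+n+"b.png",f)
    for b in blobs(s,"teal",300): print(n,"teal",rect(ray(s,b,.066)))
    for b in blobs(s,"lilac",20): print(n,"lil",b.min(0),b.max(0))
cv2.imwrite("pics/m2.png",cv2.resize(np.hstack([cv2.imread(f"pics/{n}b.png") for n in("c1","c0")]),None,fx=2,fy=2))
print(st())
E
```

```text
[ 0.42838934 -0.39689304]
grip {'t': 50.6, 'p': array([ 0.4358, -0.3954,  0.199 ]), 'yaw': np.float64(-2.3), 'f': array([-0.6, -0.4,  1.1]), 'o': 0.0399, 'g': 15.0}
down 0.231 {'t': 55.9, 'p': array([0.4184, 0.2378, 0.2309]), 'yaw': np.float64(8.35), 'f': array([ 0.1,  0. , -0.4]), 'o': 0.0401, 'g': 15.0}
c1 teal (array([0.41406601, 0.23724994]), (33.3876953125, 27.351009368896484), 9.032312393188477)
c1 teal (array([0.42318164, 0.0735874 ]), (33.54920196533203, 27.665878295898438), 3.6379435062408447)
c1 teal (array([0.4221929, 0.1004842]), (32.77250671386719, 6.628239631652832), 3.865666151046753)
c1 lil [56  0] [131 146]
c1 lil [533  69] [587 125]
c0 teal (array([0.4142348 , 0.23655272]), (33.46065902709961, 27.623769760131836), 8.890482902526855)
c0 teal (array([0.4231297 , 0.07279279]), (33.356815338134766, 27.364585876464844), 3.854055166244507)
c0 teal (array([0.41911462, 0.20824689]), (31.80429458618164, 9.593250274658203), 8.69267463684082)
c0 lil [48 37] [92 96]
c0 lil [332 163] [338 201]
c0 lil [ 89 180] [106 185]
{'t': 59.0, 'p': array([0.3737, 0.0581, 0.3599]), 'yaw': np.float64(7.43), 'f': array([ 0.2, -0.4,  0.5]), 'o': 0.0879, 'g': 0.0}
```

View pics/m2.png

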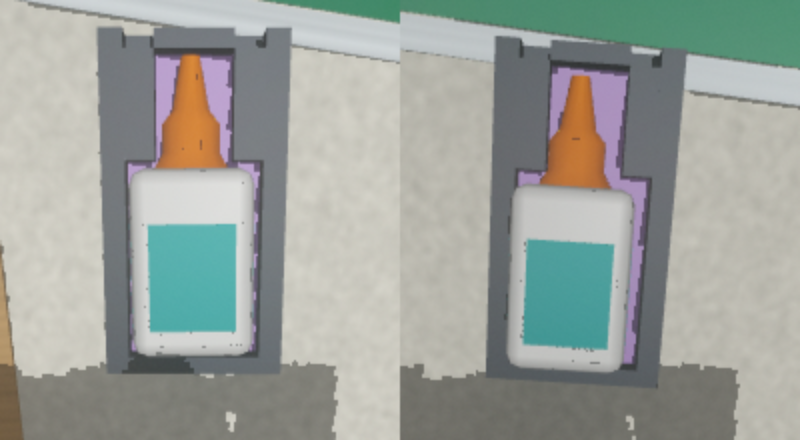

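```bash
cat > cra.py <<'E'
from h import *
def meas(n,corn):
    s=dict(np.load(n)); g=ray(s,np.array(corn)/2+[220,20],.046); d=g[0]+g[1]-g[2]-g[3]; yaw=np.degrees(np.arctan2(d[1],d[0]))
    print(n,g.mean(0).round(4),yaw.round(2),[np.linalg.norm(g[i-1]-g[i]).round(4) for i in range(4)]); return g.mean(0),yaw
def off(p,yaw,d): return p+d*np.array([np.cos(np.radians(yaw)),np.sin(np.radians(yaw))])
def cradle(mid,yc,bay,back=-.008):
    p=off(mid,yc,back); w=go(*p,.32,yc); line(*p,.25); line(*p,.210,v=.08); r.grab(30); print("grip",st()); line(*p,.32)
    opt=[]
    for a in (87.7,-92.3):
        q=off(np.array(bay),a,back)
        for k in (-360,0,360):
            yw=w+a-yc+k; j=r.inverse_kinematics([*q,.32],down(yw))
            if j is not None: opt.append((abs(j[5]),yw,q,j))
    _,yw,q,j=min(opt,key=lambda o:o[0]); print("place yaw",yw,q,j.round())
    r.reach([*q,.32],down(yw)); line(*q,.245)
    z=lower(*q,.245,.2145,lim=10,step=.003); print(z,st()); return z,q
E
python3 - <<'E'
from cra import *
c1=meas("c1b.npz",[(97,28),(292,28),(280,373),(107,373)])
c0=meas("c0b.npz",[(97,37),(287,49),(257,388),(87,377)])
E
```

```text
c1b.npz [0.4346 0.2394] 8.27 [np.float64(0.1109), np.float64(0.0617), np.float64(0.111), np.float64(0.0615)]
c0b.npz [0.4457 0.0711] 3.76 [np.float64(0.1109), np.float64(0.061), np.float64(0.1114), np.float64(0.0612)]
```

```bash
python3 - <<'E'
from cra import *
z,q=cradle(np.array([.4457,.0711]),3.76,(.5985,-.0662))
if z<.2146: r.let_go(); line(*q,.32); print("released",st())
E
```

```text
grip {'t': 63.4, 'p': array([0.4378, 0.0706, 0.2103]), 'yaw': np.float64(-176.24), 'f': array([ 0. , -0.2,  2.2]), 'o': 0.0614, 'g': 30.0}
place yaw 87.69999999999999 [ 0.59882105 -0.05820644] [-9.  5. 79.  0. 96. -6.]
0.2145 {'t': 69.0, 'p': array([ 0.5988, -0.0582,  0.2145]), 'yaw': np.float64(87.7), 'f': array([-0.3,  0.2, -2. ]), 'o': 0.0623, 'g': 30.0}
released {'t': 70.5, 'p': array([ 0.5987, -0.0582,  0.3187]), 'yaw': np.float64(87.7), 'f': array([ 0.1, -0.3,  0.2]), 'o': 0.0875, 'g': 0.0}
```

```bash
python3 - <<'E'
from cra import *
t=shot("top")
print([rect(ray(t,b,.066))[0] for b in blobs(t,"teal",60)])
z,q=cradle(np.array([.4346,.2394]),8.27,(.6044,.0817))
if z<.2146: r.let_go(); line(*q,.32); print("released",st())
go(.54,-.01,.40,-2.3); r.wait(.3); s=shot("wrist","w9"); np.savez("w9.npz",**s)
for b in blobs(s,"teal",200): print("teal",rect(ray(s,b,.07)))
E
```

```text
[array([0.41150311, 0.23471155])]
grip {'t': 73.6, 'p': array([0.4268, 0.2383, 0.2104]), 'yaw': np.float64(-171.73), 'f': array([-0.7,  0.8,  0.8]), 'o': 0.0622, 'g': 30.0}
place yaw -272.29999999999995 [0.60472105 0.08969356] [ 5.  7. 77. -0. 96.  8.]
0.2145 {'t': 79.1, 'p': array([0.6047, 0.0897, 0.2145]), 'yaw': np.float64(87.7), 'f': array([-0.2,  0.4, -1.8]), 'o': 0.0619, 'g': 30.0}
released {'t': 80.6, 'p': array([0.6046, 0.0897, 0.3188]), 'yaw': np.float64(87.7), 'f': array([0.2, 0. , 0.4]), 'o': 0.0878, 'g': 0.0}
teal (array([ 0.68803711, -0.11963168]), (75.89611053466797, 7.6602020263671875), 87.74628448486328)
teal (array([0.60667688, 0.10315467]), (33.615623474121094, 26.794164657592773), 87.74222564697266)
teal (array([ 0.60304443, -0.04254118]), (33.19443130493164, 26.689807891845703), 87.74229431152344)
```

View pics/w9.png

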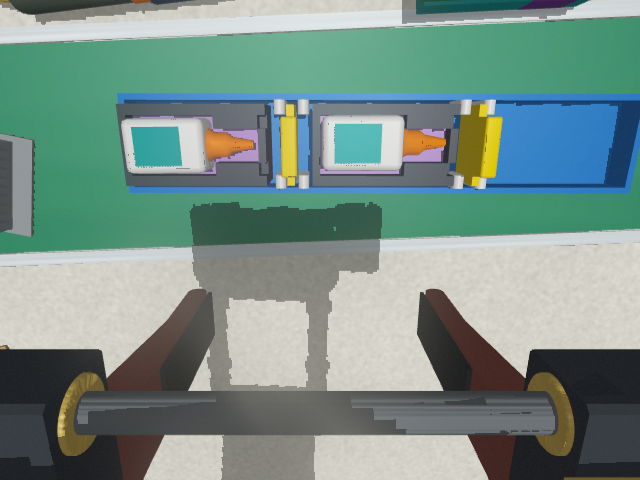

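```bash
python3 -c "
from h import *
print(r.hand_in(), st())"
```

```text
the job is handed in; nothing more can be done
the job is handed in; nothing more can be done
```

The job is handed in at about 81 s of the 210 s allowed, verdict not shown: in the last picture both dividers sit in the grooves and the two bottles lie home in cradles in the middle and +y end bays, and I left the spare cradle, pink look-alikes, gun, tub and cartons alone.

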